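# Press a snap cap home with locking forceps and release the ratchet

## Task

Close the locking forceps on the grey stand until the jaws have pressed the snap cap fully home on its seat and the ratchet holds the handles shut by itself, and take your hand right off for a second so that this can be seen. Then unlock the ratchet by pressing the movable ring handle sideways to the plane of the forceps, that is down towards the stand, and let the handles go all the way open, leaving the cap home. Be gentle, never more than about 14 N on the forceps, and leave the things around undisturbed.

Things in the scene. Friction and masses are not known exactly. Their poses are not given: they have to be found in the camera images.
- stand: Grey steel foot plate, 90 x 220 x 10 mm, fixed to the table, carrying steel ring-handled locking forceps that lie flat, shanks 45 mm above the table. Origin on the table under the pivot; plate from 75 mm at +y to 145 mm at -y, 45 mm either way in x. From the pivot -y leads to the ring handles, +y to the jaws. The ring on the +x side is fixed, the one on the -x side moves. Loose bobbins lie on it.
- pivot (a point): Pivot of the forceps, 45 mm above the table; the moving half turns about the upright line through it. The hub there is 20 mm across. A tall wire rack stands right of the table from 0.33 m right of the robot's middle, the sewing machine between robot and table back: come in between them, from high up.
- moving_ring (a point): Centre of the movable ring handle: steel ring, 35 mm outside, 21 mm inside diameter, of 7 mm round bar, 45 mm above the table and 127 mm from the pivot. It sweeps an arc about the pivot towards the fixed ring as the handles close. A finger on it may hold it by friction.
- fixed_ring (a point): Centre of the fixed ring handle, same size and height, 127 mm from the pivot. A curved ratchet arm, its top 58 mm above the table, reaches from the fixed shank over the movable shank 88 mm from the pivot, about 37 mm nearer the pivot than the ring centres; four teeth hang from it.
- closing (a joint): Turn of the moving half, rad: 0 = open (a spring holds it there, 2 N at the ring, 3 N closed), grows as the movable ring is pushed to the fixed one, stop 0.42. The ratchet clicks and then holds it at about 0.11, 0.19, 0.27 or 0.35. The jaw meets the cap anywhere from 0.04 to 0.24 and has it home 0.11 later; until home the ring takes 3 to 9 N, clicks included, then rising over 1 N per mm.
- sideways (a joint): Springy sideways bend of the movable handle, rad: 0 = at rest, grows as its ring is pressed down (107 mm lever), stop 0.12. The teeth part at 0.06 (6 mm down at the ring, about 5 N), the stop is met at 8 N. Pressed down, the handle may swing open, though friction of the finger can hold it; let up before closing is below 0.08, a tooth catches it again.
- snap_cap (a joint): Slide of the cap on its seat, m: 0 = 5 mm off its seat, 0.005 = fully home. It is stiff (7 N at the jaw) and stays where pushed. The cap, a plain aluminium dome 15 mm across and 9 mm high, stands between the jaws 45 mm from the pivot, on a dark anvil block, facing the stand's +x; the anvil stands up to 4 mm nearer the moving jaw or farther from it from start to start.
- bobbin_white: White bobbin, 20 mm across, 12 mm high, standing loose on the stand beside the jaws; bystander. Origin under its centre.
- bobbin_teal: Dark bobbin, 20 mm across, 12 mm high, standing loose on the stand near the pivot; bystander. Origin under its centre.
- thimble: Thimble, 18 mm across, 22 mm high, on the table; bystander. Origin under its centre.
- rolled_tape: Rolled measuring tape, 49 x 52 x 15 mm, on the table; bystander. Origin under its centre.
- spool_grey: Large spool, 54 mm across, 86 mm high, on the table; bystander. Origin under its centre.

How it is judged:
By the outcome, as a careful person would: the job done as asked, in the order asked, and still so for the second after the job is handed in, with the robot touching nothing.
It also fails if it takes over 54 s, if anything falls off the work surface, if the arm or the gripper's body presses on something with over 40 N, if the wrist force passes 120 N, or if a joint passes its speed limit or range.

## Robot

A 6-joint arm with a two-finger parallel gripper is mounted at the origin on a cart in front of the work surface, level with it; the furniture and walls round the work are solid. World frame = base frame: x ahead of the robot, y to its left, z up, the work surface at z = 0. Lengths are in mm, angles in rad, forces in N, time in s.
With the tool pointing down it reaches from about 350 to 775 mm from the base axis. Payload 7.3 kg.
Tool frame: the origin (TCP) lies midway between the tips of the shut fingers; the grasp point (between the pads) lies 19 mm behind it; z points along the fingers, y is the line along which they close (so a half turn about z gives the same grasp; the last joint's range is limited). The gripper opens to 92 mm and grips with 3 to 60 N. Pads are 19 mm wide; open, the fingers measure 130 mm over their backs; the gripper's body (75 mm by 190 mm) begins 47 mm behind the grasp point.
Start: joints at [-1.34, 0.342, 1.524, -0, 1.275, -0.146], TCP at [193.195, -488.181, 226.741] pointing down, gripper open.
Joint ranges: [-2.53, 2.53], [-0.77, 2.02], [0.04, 2.7], [-1, 4.14], [0.28, 2.66], [-3.11, 3.11]. Speed limits (rad/s): [2.57, 2.57, 3.14, 3.14, 3.14, 3.14].

## Interface

Orientations are given as [roll, pitch, yaw] about the fixed x, y, z axes, in that order (R = Rz(yaw) Ry(pitch) Rx(roll)).
In Python, from plant import bot gives the robot as it stands. The module is installed in compiled form; this text tells all that it offers.
- The arm moves only by the shell command python3 -m crank 'ROWS' [OPENING]. ROWS is JSON, a list of rows, each a list of 6 numbers: the shift along the tool's x, y, z in m, then the turn, a rotation vector about the tool's x, y, z in rad. In form: [[dx, dy, dz, wx, wy, wz], ...]. A call has 1 to 5 rows; each row shifts and turns the commanded pose from where the row before left it, along the tool's axes as they then stand; what a row does not reach is not made up. A row lasts 1/8 s, in which the tool goes at most 62.5 mm and 10.7 degrees, less where a joint would pass 70% of its speed; a pose out of reach is approached as far as the arm can. A call is refused whole if a number of a shift passes 0.0625 or a number of a turn 0.188, either way. A call with a gripper value outside its range is refused whole. OPENING is the opening in per cent of the stroke, from 0 (shut) to 100 (fully open), set as the call begins (- or left out, the last holds). The fingers move at their own pace and stop on an object; the grip force is fixed at half the most. Time passes only in rows, so rows that do not move let the fingers close. It gives the time, the measured TCP pose, the force, the opening and the grip force at its end, in the units of the state.
- bot.get_obs(): the state, without advancing time (a new reading comes with each control period).
- bot.capture(name): name is "scene" or "top" or "wrist"; returns a dict with "color" (480x640x3 uint8, blue, green, red), "fov_y" (degrees; the focal length in pixels is half the picture's height over the tangent of half this angle, whatever the lens; pixels are square), "cx", "cy" (the principal point, pixels), "k1" (the pictures are not rectified: a ray, as slopes to the right and down, at radius r is drawn at 1 + k1 r^2 times it, then the intrinsics apply), "extrinsics" (4x4, takes a point from world to camera coordinates); the wrist camera has in their place "tool_from_camera" (4x4, takes a point from camera to tool coordinates, whose origin is the TCP and whose axes are the flange's). Camera axes: x right, y up, looking along -z (the intrinsics and any distortion apply to the point x, -y, -z); pixel columns grow to the right and rows downward; lengths in mm; the calibration is good to about 2 mm. A picture is of the moment at which its call begins: read the wrist's pose just before it. There is no depth.
- bot.close_job(): hands the job in; it is judged then, once.
The state is a dict: "time": time; "joint_positions": joint angles; "dq": joint speeds; "tau": joint torques, N m; "tool_pos": TCP position; "tcp_rot": TCP orientation; "contact_force": force on the tool from outside, world axes, zero at the start; "moment": the same for the moment, N m; "grip_width": finger opening in mm; "finger_force": force on a finger pad.
Only numpy, scipy, OpenCV 4.12 (cv2) and the standard library are available. Lean on these libraries where they do the work, as an engineer would, in place of code of your own. Each camera call takes 0.05 s, during which the arm holds its last target. There are 200 camera calls.

## Working session

There is one attempt and no reset: what is moved stays moved. The work goes in short steps, Python scripts to look and compute and a shell command to move; the robot and the scene stay as the last step left them, time stands still between calls to the robot, and variables do not carry over. Pictures are saved under pics/ and viewed, at most 10 in all, crops included, and the job is handed in when it is done.

```bash
mkdir -p pics; ls
cat > h.py <<'E'
import numpy as np, cv2
from plant import bot
from scipy.spatial.transform import Rotation as R
def snap(n,f):
    o=bot.get_obs(); c=bot.capture(n); cv2.imwrite('pics/'+f,c['color'])
    np.save('pics/'+f+'.npy',dict(o=o,c=c),allow_pickle=True); return o,c
def load(f):
    d=np.load('pics/'+f+'.npy',allow_pickle=True).item(); return d['o'],d['c']
def c2w(o,c):
    if 'extrinsics' in c: return np.linalg.inv(np.array(c['extrinsics']))
    T=np.eye(4); T[:3,:3]=R.from_euler('xyz',o['tcp_rot']).as_matrix(); T[:3,3]=o['tool_pos']
    return T@np.array(c['tool_from_camera'])
def ray(o,c,u,v):
    f=240/np.tan(np.radians(c['fov_y'])/2); K=np.array([[f,0,c['cx']],[0,f,c['cy']],[0,0,1]])
    p=cv2.undistortPoints(np.array([[[u,v]]],float),K,np.array([c['k1'],0,0,0,0.]))[0,0]
    T=c2w(o,c); return T[:3,3],T[:3,:3]@np.array([p[0],-p[1],-1])
def onz(o,c,u,v,z):
    a,d=ray(o,c,u,v); return a+d*(z-a[2])/d[2]
def proj(o,c,P):
    f=240/np.tan(np.radians(c['fov_y'])/2); q=np.linalg.inv(c2w(o,c))@np.append(P,1)
    x,y=q[0]/-q[2],-q[1]/-q[2]; s=1+c['k1']*(x*x+y*y); return c['cx']+f*s*x,c['cy']+f*s*y
E
python3 - <<'E'
from h import *
for n in('top','scene'):
    o,c=snap(n,n+'1.png'); print(n,c2w(o,c)[:3].round(1).tolist(),c['fov_y'],c['k1'])
print(o)
E
```

```text
pics
top [[-0.0, 1.0, -0.1, 499.4], [-1.0, -0.0, 0.0, 22.0], [0.0, 0.1, 1.0, 988.3]] 53.0558635547507 -0.013598240147972713
scene [[0.9, 0.4, -0.3, 297.0], [-0.5, 0.7, -0.5, -549.7], [-0.0, 0.6, 0.8, 896.1]] 42.73107399995176 -0.12403495549355488
{'time': 0.05, 'joint_positions': array([-1.34005720e+00,  3.42682243e-01,  1.52498170e+00, -2.62118996e-05,
        1.27535284e+00, -1.46011292e-01]), 'dq': array([ 4.78348870e-06,  3.05664418e-04, -1.55173032e-03, -9.62253748e-04,
        7.54922522e-04, -2.45354740e-04]), 'tau': array([ 1.56391448e-03, -4.32419872e+01, -2.44996387e+01,  7.19921524e-02,
        5.22525853e-02, -4.50021093e-05]), 'tool_pos': array([ 193.06822983, -487.80428559,  226.07827492]), 'tcp_rot': array([-3.14018003e+00, -1.82402680e-04,  3.76757944e-01]), 'contact_force': array([ 0.81600562,  0.14612985, -0.02595851]), 'moment': array([-0.00513541,  0.05760036, -0.00137356]), 'finger_force': 0.0, 'grip_width': 91.98473668109685}
```

View pics/top1.png

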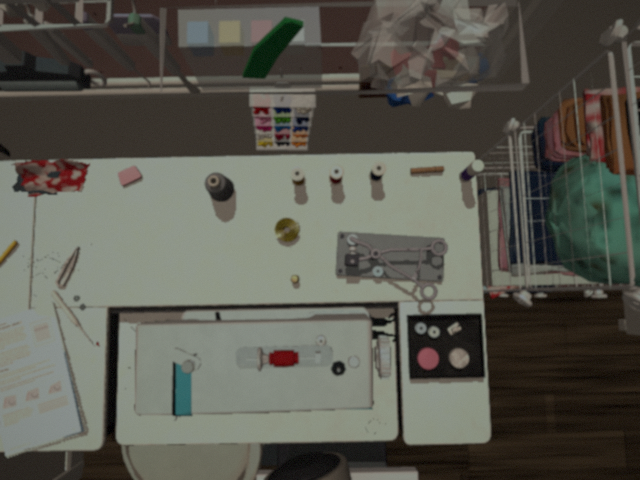

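View pics/scene1.png

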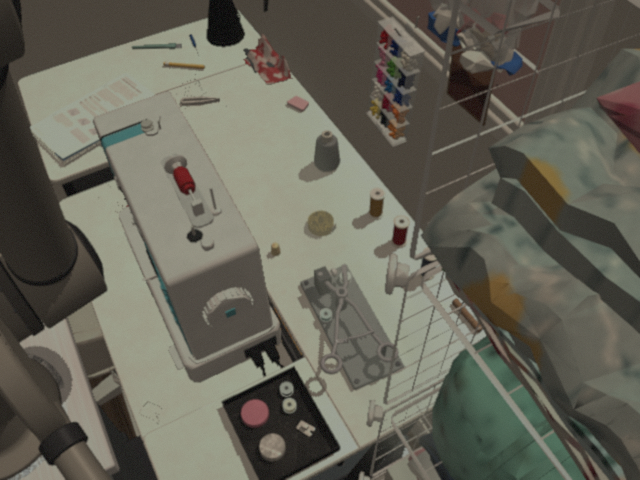

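Run:
```python
from h import *
a=cv2.imread('pics/top1.png')[220:320,325:455]; b=cv2.imread('pics/scene1.png')[250:410,260:420]
a=cv2.resize(a,(780,600),interpolation=cv2.INTER_CUBIC)
cv2.imwrite('pics/a.png',cv2.convertScaleAbs(a,alpha=1.5))
o,c=load('top1.png')
for n,u,v,z in(('fixed',438,246,45),('mov',428,291,45),('thimble',295,280,22),('tape',287,231,15),('spool',219,186,86),('c1',336,276,10),('c2',341,233,10),('c3',447,240,10),('c4',443,284,10)): print(n,onz(o,c,u,v,z).round(0))
```

```text
fixed [ 588. -209.   45.]
mov [ 501. -185.   45.]
thimble [528.  75.  22.]
tape [628.  90.  15.]
spool [708. 215.  86.]
c1 [534.  -8.  10.]
c2 [622. -20.  10.]
c3 [ 604. -237.   10.]
c4 [ 514. -224.   10.]
```

View pics/a.png

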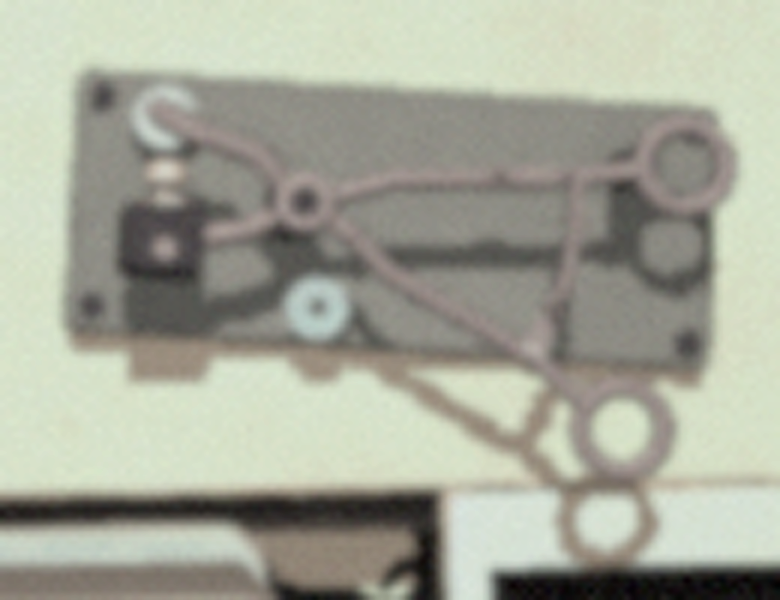

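Run:
```python
from h import *
o,c=load('top1.png'); o2,c2=load('scene1.png')
print(np.round(c2w(o,c),3).tolist())
def tri(p,q):
    a,d=ray(o,c,*p); b,e=ray(o2,c2,*q); d/=np.linalg.norm(d); e/=np.linalg.norm(e)
    s=np.linalg.lstsq(np.c_[d,-e],b-a,rcond=None)[0]; A=a+s[0]*d; B=b+s[1]*e
    return ((A+B)/2).round(0),np.linalg.norm(A-B).round(0)
print('knob',tri((338,368),(195,235))); print('machine corner',tri((370,320),(258,245)))
print('mov',tri((428.7,291.7),(316,386))); print('fix',tri((439.2,247.2),(387,354)))
print('rackpost A',tri((525,297),(375,410)),'B',tri((512,125),(400,272)))
P={n:onz(o,c,*p,z) for n,p,z in(('piv',(375.8,253.3),45),('fix',(439.2,247.2),45),('mov',(428.7,291.7),45),('cap',(352.5,249.2),45),('bobw',(352.3,239.5),22),('bobt',(377.8,271),22))}
for k,v in P.items(): print(k,v.round(1),np.linalg.norm(v-P['piv']).round(1))
w=bot.capture('wrist'); print(np.round(w['tool_from_camera'],2).tolist(),w['fov_y'],w['cx'],w['cy'])
```

```text
[[-0.019, 0.993, -0.118, 499.402], [-1.0, -0.019, 0.002, 21.959], [0.0, 0.118, 0.993, 988.306], [0.0, 0.0, 0.0, 1.0]]
knob (array([386.,  -1., 229.]), np.float64(1.0))
machine corner (array([458., -54., 221.]), np.float64(2.0))
mov (array([ 486., -192.,    2.]), np.float64(27.0))
fix (array([ 586., -212.,   44.]), np.float64(0.0))
rackpost A (array([ 488., -321.,  173.]), np.float64(1.0)) B (array([ 648., -234.,  325.]), np.float64(164.0))
piv [576.3 -85.9  45. ] 0.0
fix [ 586.  -211.4   45. ] 125.8
mov [ 499.3 -186.8   45. ] 126.9
cap [585.3 -40.3  45. ] 46.5
bobw [607.1 -41.9  22. ] 58.4
bobt [542.5 -91.4  22. ] 41.3
[[-0.0, 0.97, 0.25, 67.19], [1.0, 0.0, -0.0, 0.23], [-0.0, 0.25, -0.97, -158.91], [0.0, 0.0, 0.0, 1.0]] 66.4025260455861 312.0170501227181 237.10983708249412
```

```bash
python3 -m crank '[[0,0,-0.06,0,0,0],[0,0,-0.06,0,0,0],[0,0,-0.06,0,0,0],[0.02,-0.012,-0.03,0,0,0],[0.05,-0.028,0,0,0,0]]' 0; python3 -m crank '[[0.054,-0.03,0,0,0,0],[0.054,-0.03,0,0,0,0],[0.054,-0.03,0,0,0,0],[0.054,-0.03,0,0,0,0],[0.04,-0.022,0,0,0,0]]'
```

```text
time: 0.78
tool_pos: [243.4, -426.2, 438.3]
tcp_rot: [3.138, 0.0, 0.373]
contact_force: [1.6, 0.0, -0.5]
grip_width: 46.1
finger_force: 0.0
time: 1.4
tool_pos: [430.4, -196.8, 436.6]
tcp_rot: [-3.141, -0.0, 0.378]
contact_force: [-0.3, -0.6, 0.7]
grip_width: 1.1
finger_force: 0.0
```

```bash
python3 -m crank '[[0,0,0,0,0,0.18],[0,0,0,0,0,0.18],[0,0,0,0,0,0.18],[0,0,0,0,0,0.18],[0,0,0,0,0,0.18]]';  python3 -m crank '[[0,0,0.06,0,0,0.13],[0,0,0.06,0,0,0],[0,0,0.06,0,0,0],[0,0,0,0,0,0],[0,0,0,0,0,0]]'
python3 - <<'E'
from h import *
o,c=snap('wrist','w1.png'); print(o['tool_pos'],o['tcp_rot'],o['joint_positions'].round(2),o['contact_force'])
for P in ([499.3,-186.8,45],[586,-211.4,45],[576.3,-85.9,45]): print(np.round(proj(o,c,P)))
E
```

```text
time: 2.02
tool_pos: [429.3, -198.9, 436.4]
tcp_rot: [3.142, 0.001, -0.529]
contact_force: [-0.2, 0.0, -0.1]
grip_width: 0.8
finger_force: 0.0
time: 2.65
tool_pos: [430.6, -199.8, 259.2]
tcp_rot: [-3.141, -0.004, -0.653]
contact_force: [0.2, 0.1, 0.6]
grip_width: 0.7
finger_force: 0.0
[ 430.63084041 -199.83902883  259.16013178] [-3.14142259 -0.00379116 -0.65321181] [-0.6   0.22  1.6  -0.    1.32  1.63] [0.21113874 0.11037235 0.5834147 ]
[260. 164.]
[222.  75.]
[134. 165.]
```

View pics/w1.png

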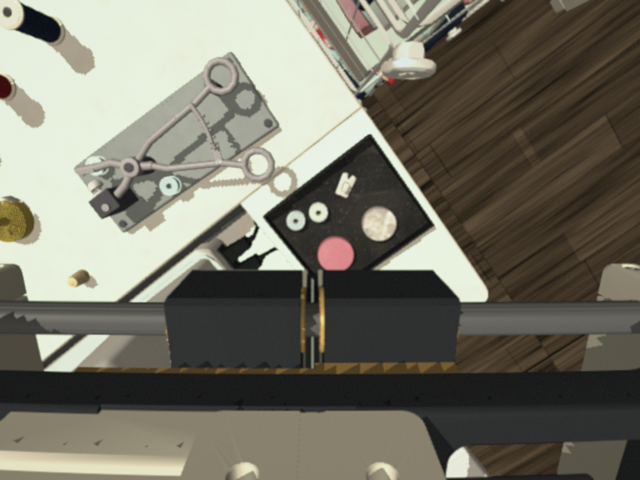

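Run:
```python
from h import *
o,c=load('w1.png'); M=R.from_euler('xyz',o['tcp_rot']).as_matrix()
r=onz(o,c,258,163,45);p=onz(o,c,130,167,45);f=onz(o,c,220.5,76,45)
print(r,p,f,np.linalg.norm(r-p),np.linalg.norm(f-p)); d=r-p; print('theta',np.arctan2(d[1],d[0]),(r-o['tool_pos'])@M,(p-o['tool_pos'])@M)
print('tip',proj(o,c,o['tool_pos']), [proj(o,c,o['tool_pos']+M@np.array(q)) for q in([9.5,0,0],[0,5,0],[0,19,0])])
```

```text
[ 501.26969115 -186.37554904   45.        ] [577.69490864 -81.02520372  45.        ] [ 586.41751392 -209.83389774   45.        ] 130.15186947156266 129.10369281377365
theta -2.1983920129613326 [ 47.10229526 -53.58544726 214.34936013] [  43.76869702 -183.69461742  214.35884852]
tip (np.float64(311.35590867856587), np.float64(291.3602346472738)) [(np.float64(311.3459867831973), np.float64(272.13605504444956)), (np.float64(322.08495838230374), np.float64(291.35482091297024)), (np.float64(352.10632560969816), np.float64(291.32091894971035))]
```

```bash
python3 -m crank '[[0.01,-0.052,0,0,0,0],[0,0,0.055,0,0,0],[0,0,0.055,0,0,0],[0,0,0.055,0,0,0],[0,0,0.03,0,0,0]]';  python3 -m crank '[[0,0,0.025,0,0,0],[0,0,0,0,0,0],[0,0,0,0,0,0]]'
python3 - <<'E'
from h import *
o,c=snap('wrist','w2.png'); print(o['tool_pos'],o['tcp_rot'],o['contact_force'],o['moment'])
E
```

```text
time: 3.32
tool_pos: [470.2, -164.4, 61.6]
tcp_rot: [-3.141, -0.002, -0.653]
contact_force: [-0.5, 0.5, 0.8]
grip_width: 0.8
finger_force: 0.0
time: 3.7
tool_pos: [470.7, -164.8, 38.7]
tcp_rot: [-3.141, -0.004, -0.653]
contact_force: [0.1, -0.6, 0.9]
grip_width: 0.8
finger_force: 0.0
[ 470.73869423 -164.76006462   38.72940145] [-3.14101305 -0.00413057 -0.65314724] [ 0.12318    -0.61864509  0.89112797] [0.07131743 0.00260562 0.0338409 ]
```

View pics/w2.png

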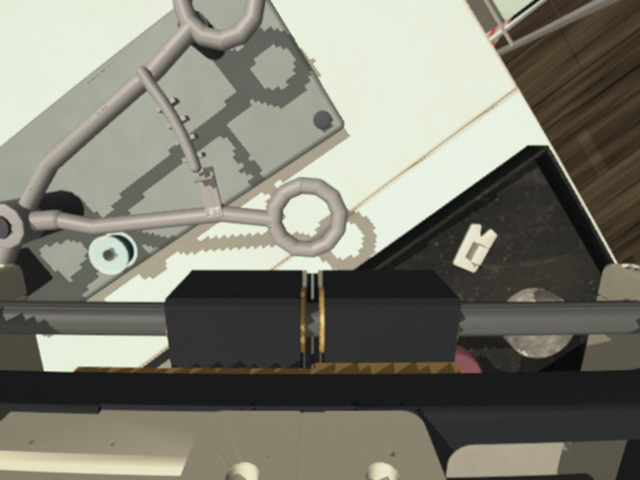

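```bash
python3 -m crank '[[0.003,0,0,0,0,0],[0.002,0,0,0,0,0],[0.002,0,0,0,0,0],[0.001,0,0,0,0,0],[0,0,0,0,0,0]]';python3 -m crank '[[0.0015,0,0,0,0,0],[0.0015,0.0003,0,0,0,-0.012],[0,0,0,0,0,0]]'
```

```text
time: 4.38
tool_pos: [475.3, -168.7, 36.7]
tcp_rot: [3.141, 0.0, -0.653]
contact_force: [0.2, -0.1, 0.1]
grip_width: 0.1
finger_force: 0.0
time: 4.75
tool_pos: [477.3, -170.6, 36.6]
tcp_rot: [3.142, 0.001, -0.641]
contact_force: [0.4, -0.1, 0.5]
grip_width: 0.1
finger_force: 0.4
```

```bash
python3 -m crank '[[0.0015,0,0,0,0,0],[0.0015,0.0003,0,0,0,-0.012],[0,0,0,0,0,0]]';python3 -m crank '[[0.0015,0.0003,0,0,0,-0.012],[0.0015,0.0003,0,0,0,-0.012],[0,0,0,0,0,0]]'
```

```text
time: 5.12
tool_pos: [479.5, -172.7, 36.6]
tcp_rot: [3.141, 0.0, -0.629]
contact_force: [-1.7, 1.6, 0.0]
grip_width: 0.6
finger_force: 1.1
time: 5.5
tool_pos: [481.8, -175.1, 36.7]
tcp_rot: [3.142, -0.0, -0.605]
contact_force: [-2.1, -0.1, 0.4]
grip_width: 0.5
finger_force: 1.2
```

```bash
for i in 1; do :; done; python3 -m crank '[[0.0015,0.0003,0,0,0,-0.012],[0.0015,0.0003,0,0,0,-0.012],[0.0015,0.0003,0,0,0,-0.012],[0,0,0,0,0,0]]';python3 -m crank '[[0.0015,0.0003,0,0,0,-0.012],[0.0015,0.0003,0,0,0,-0.012],[0.0015,0.0003,0,0,0,-0.012],[0,0,0,0,0,0]]'
```

```text
time: 6.0
tool_pos: [484.8, -178.2, 36.6]
tcp_rot: [3.141, 0.0, -0.569]
contact_force: [-3.3, 0.7, 0.3]
grip_width: 0.7
finger_force: 2.0
time: 6.5
tool_pos: [488.8, -181.6, 36.8]
tcp_rot: [-3.142, -0.001, -0.533]
contact_force: [-2.2, 1.3, -1.4]
grip_width: 0.1
finger_force: 1.3
```

```bash
python3 -m crank '[[0.0015,0.0003,0,0,0,-0.012],[0.0015,0.0003,0,0,0,-0.012],[0,0,0,0,0,0]]';python3 -m crank '[[0.0015,0.0003,0,0,0,-0.012],[0.0015,0.0003,0,0,0,-0.012],[0,0,0,0,0,0]]';python3 -m crank '[[0.0015,0.0003,0,0,0,-0.012],[0.0015,0.0003,0,0,0,-0.012],[0,0,0,0,0,0]]'
```

```text
time: 6.88
tool_pos: [490.6, -183.4, 36.6]
tcp_rot: [3.142, 0.0, -0.509]
contact_force: [-2.6, 1.3, -0.4]
grip_width: 0.5
finger_force: 1.6
time: 7.25
tool_pos: [492.9, -185.4, 36.6]
tcp_rot: [3.142, 0.0, -0.485]
contact_force: [-3.8, 2.8, -2.8]
grip_width: 0.4
finger_force: 2.2
time: 7.62
tool_pos: [495.6, -187.5, 36.8]
tcp_rot: [3.141, -0.001, -0.461]
contact_force: [-2.7, 1.8, -2.1]
grip_width: 0.9
finger_force: 1.7
```

```bash
python3 -m crank '[[0.0015,0.0003,0,0,0,-0.012],[0.0015,0.0003,0,0,0,-0.012],[0,0,0,0,0,0]]';python3 -m crank '[[0.0015,0.0003,0,0,0,-0.012],[0.0015,0.0003,0,0,0,-0.012],[0,0,0,0,0,0]]';python3 -m crank '[[0.0015,0.0003,0,0,0,-0.012],[0.0015,0.0003,0,0,0,-0.012],[0,0,0,0,0,0]]'
```

```text
time: 8.0
tool_pos: [497.6, -189.1, 36.6]
tcp_rot: [3.142, 0.001, -0.437]
contact_force: [-3.9, 2.8, -1.1]
grip_width: 0.3
finger_force: 2.6
time: 8.38
tool_pos: [499.5, -190.7, 36.5]
tcp_rot: [3.142, 0.002, -0.413]
contact_force: [-5.8, 3.0, -0.6]
grip_width: 0.4
finger_force: 3.2
time: 8.75
tool_pos: [501.7, -192.2, 36.3]
tcp_rot: [-3.142, 0.003, -0.389]
contact_force: [-5.8, 3.1, -0.5]
grip_width: 0.2
finger_force: 3.6
```

```bash
python3 -m crank '[[0.0015,0.0003,0,0,0,-0.01],[0.0015,0.0003,0,0,0,-0.01],[0,0,0,0,0,0]]';python3 -m crank '[[0.0015,0.0003,0,0,0,-0.01],[0.0015,0.0003,0,0,0,-0.01],[0,0,0,0,0,0]]'
```

```text
time: 9.12
tool_pos: [504.8, -194.2, 36.5]
tcp_rot: [-3.142, 0.001, -0.369]
contact_force: [-5.4, 2.9, -1.2]
grip_width: 0.2
finger_force: 3.0
time: 9.5
tool_pos: [507.5, -195.9, 36.5]
tcp_rot: [-3.142, 0.001, -0.349]
contact_force: [-5.2, 3.1, -1.2]
grip_width: 0.4
finger_force: 2.8
```

```bash
python3 -m crank '[[0.0015,0.0003,0,0,0,-0.01],[0.001,0.0002,0,0,0,-0.008],[0,0,0,0,0,0]]';python3 -m crank '[[0.001,0.0002,0,0,0,-0.008],[0.001,0.0002,0,0,0,-0.008],[0,0,0,0,0,0]]'
```

```text
time: 9.88
tool_pos: [509.1, -196.9, 36.4]
tcp_rot: [-3.141, 0.003, -0.331]
contact_force: [-6.8, 3.4, -0.7]
grip_width: 0.6
finger_force: 3.6
time: 10.25
tool_pos: [510.4, -197.7, 36.3]
tcp_rot: [-3.141, 0.004, -0.315]
contact_force: [-7.5, 3.9, -0.2]
grip_width: 0.6
finger_force: 4.1
```

```bash
python3 -m crank '[[0.001,0.0002,0,0,0,-0.008],[0,0,0,0,0,0]]';python3 -m crank '[[0.001,0.0002,0,0,0,-0.008],[0,0,0,0,0,0]]'
```

```text
time: 10.5
tool_pos: [511.0, -198.1, 36.2]
tcp_rot: [-3.141, 0.005, -0.306]
contact_force: [-8.6, 3.7, 0.1]
grip_width: 0.5
finger_force: 4.6
time: 10.75
tool_pos: [511.7, -198.5, 36.1]
tcp_rot: [-3.141, 0.005, -0.298]
contact_force: [-9.6, 3.8, -0.2]
grip_width: 0.6
finger_force: 4.9
```

```bash
python3 -m crank '[[0.001,0.0002,0,0,0,-0.008],[0,0,0,0,0,0]]';python3 -m crank '[[0.0005,0.0001,0,0,0,-0.004],[0,0,0,0,0,0]]'
python3 - <<'E'
from h import *
o,c=snap('scene','s2.png'); print(o['contact_force'],o['tool_pos'])
o,c=snap('top','t2.png'); print([np.round(proj(o,c,P)) for P in([585,-38,45],[577,-84,45])]); a=c['color'][225:285,330:410]
b,d=load('top1.png'); b=d['color'][225:285,330:410]
o,c=load('s2.png'); u=c['color'][250:340,290:410]
r=[cv2.resize(k,(390,290),interpolation=cv2.INTER_CUBIC) for k in(b,a,u)]
cv2.imwrite('pics/b.png',cv2.convertScaleAbs(np.vstack([np.hstack(r[:2]),np.hstack([r[2],r[2]*0])]),alpha=1.5))
E
```

```text
time: 11.0
tool_pos: [512.9, -199.1, 36.2]
tcp_rot: [-3.141, 0.004, -0.29]
contact_force: [-8.8, 3.9, -0.0]
grip_width: 0.6
finger_force: 4.4
time: 11.25
tool_pos: [513.1, -199.3, 36.1]
tcp_rot: [-3.141, 0.005, -0.286]
contact_force: [-8.3, 3.8, 0.7]
grip_width: 0.4
finger_force: 4.8
[-8.25227162  3.79475272  0.6928565 ] [ 513.10642287 -199.2721033    36.11973601]
[array([351., 249.]), array([375., 253.])]
```

View pics/b.png

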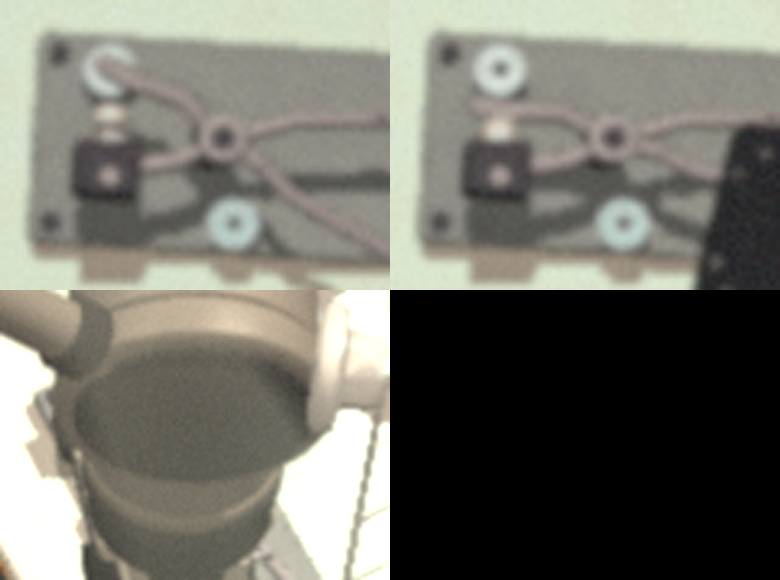

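```bash
python3 -m crank '[[0.001,0.0002,0,0,0,-0.008],[0,0,0,0,0,0]]';python3 -m crank '[[0.001,0.0001,0,0,0,-0.006],[0,0,0,0,0,0]]'
```

```text
time: 11.6
tool_pos: [513.8, -199.7, 36.1]
tcp_rot: [-3.141, 0.005, -0.278]
contact_force: [-8.8, 4.3, 0.6]
grip_width: 0.4
finger_force: 5.0
time: 11.85
tool_pos: [514.6, -200.1, 36.1]
tcp_rot: [-3.141, 0.006, -0.272]
contact_force: [-9.8, 3.1, 0.7]
grip_width: 0.4
finger_force: 5.2
```

```bash
python3 -m crank '[[0.001,0.0002,0,0,0,-0.006],[0,0,0,0,0,0]]';python3 -m crank '[[0.0006,0.0001,0,0,0,-0.004],[0,0,0,0,0,0],[0,0,0,0,0,0]]'
```

```text
time: 12.1
tool_pos: [515.2, -200.4, 36.0]
tcp_rot: [-3.141, 0.006, -0.266]
contact_force: [-11.1, 4.5, 0.3]
grip_width: 0.5
finger_force: 5.7
time: 12.48
tool_pos: [515.6, -200.6, 36.0]
tcp_rot: [-3.141, 0.007, -0.262]
contact_force: [-11.7, 4.0, 1.8]
grip_width: 0.4
finger_force: 5.9
```

```bash
python3 -m crank '[[-0.003,0,0,0,0,0],[-0.004,0,0,0,0,0],[-0.008,0,0,0,0,0],[-0.01,0,0,0,0,0],[0,0,-0.04,0,0,0]]';python3 -m crank '[[0,0,-0.05,0,0,0],[0,0,-0.05,0,0,0],[0,-0.06,0,0,0,0],[0,0,0,0,0,0],[0,0,0,0,0,0]]'
python3 -m crank '[[0,0,0,0,0,0],[0,0,0,0,0,0],[0,0,0,0,0,0],[0,0,0,0,0,0],[0,0,0,0,0,0]]'
python3 - <<'E'
from h import *
o,c=snap('wrist','w3.png'); print(o['tool_pos'],o['tcp_rot'],o['contact_force'])
E
```

```text
time: 13.1
tool_pos: [491.6, -194.1, 75.0]
tcp_rot: [-3.14, 0.006, -0.263]
contact_force: [0.6, -0.3, 0.2]
grip_width: 0.3
finger_force: 0.0
time: 13.72
tool_pos: [509.5, -137.3, 176.6]
tcp_rot: [3.141, -0.0, -0.262]
contact_force: [0.1, -0.4, 0.3]
grip_width: 0.6
finger_force: 0.0
time: 14.35
tool_pos: [509.8, -137.3, 176.7]
tcp_rot: [3.141, -0.0, -0.263]
contact_force: [-0.7, 0.6, -0.1]
grip_width: 0.3
finger_force: 0.0
[ 509.75233744 -137.27680281  176.69460757] [ 3.14149508e+00 -9.03677807e-06 -2.63304294e-01] [-0.74883042  0.55517376 -0.13498619]
```

View pics/w3.png

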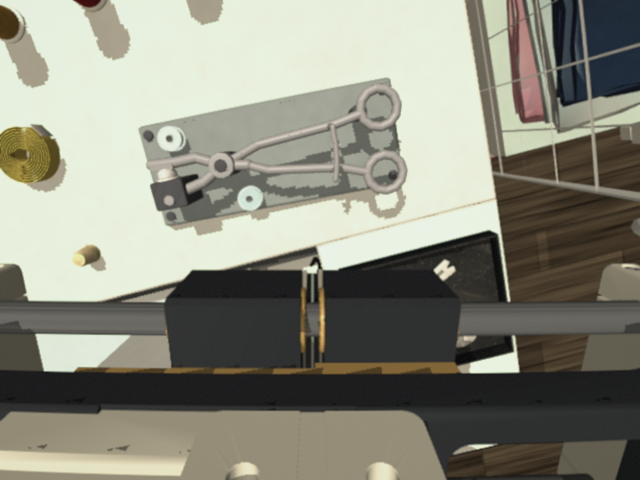

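Run:
```python
from h import *
o,c=load('w3.png'); M=R.from_euler('xyz',o['tcp_rot']).as_matrix()
r=onz(o,c,385,171,45);p=onz(o,c,221,163,45);f=onz(o,c,379,106,45)
print(r,p,f,np.linalg.norm(r-p),np.linalg.norm(f-p)); d=r-p;e=f-p; a=np.arctan2(d[1],d[0]);b=np.arctan2(e[1],e[0])
print('theta',a,'between',b-a,'closing',.729-(b-a),'tool',(r-o['tool_pos'])@M,(p-o['tool_pos'])@M, 'radial in tool',(d/np.linalg.norm(d))@M)
cv2.imwrite('pics/c.png',cv2.resize(c['color'][115:225,130:260],(780,600),interpolation=cv2.INTER_CUBIC))
print(onz(o,c,250,198,22),onz(o,c,171,138,22))
```

```text
[ 538.46976836 -204.74450096   45.        ] [577.87764803 -82.4966234   45.        ] [ 587.06288214 -210.83291536   45.        ] 128.44268974099796 128.66457305270367
theta -1.8826389853766656 between 0.3832924272390692 closing 0.3457075727609308 tool [ 45.2864796   57.6552358  131.70064292] [ 51.51843001 -70.6361793  131.68818172] radial in tool [-4.85193079e-02  9.98822240e-01  9.70175877e-05]
[543.36723417 -91.50406035  22.        ] [608.68707313 -42.90584509  22.        ]
```

View pics/c.png

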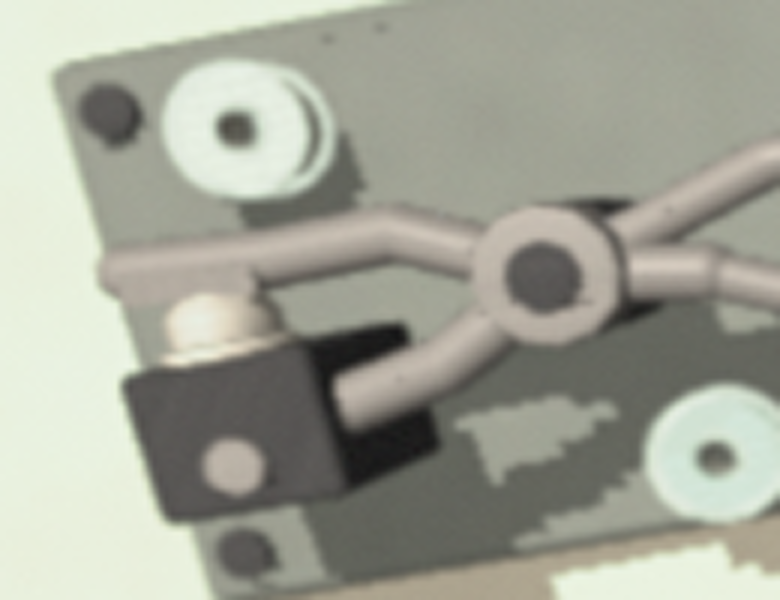

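```bash
python3 -m crank '[[0.043,0.04,0,0,0,0],[0,0.03,0.03,0,0,0],[0,0,0.05,0,0,0],[0,0,0.035,0,0,0],[0,0,0,0,0,0]]' 0; python3 -m crank '[[0,0,0.005,0,0,0],[0,0,0.003,0,0,0],[0,0,0,0,0,0],[0,0,0,0,0,0]]'
python3 - <<'E'
from h import *
o=bot.get_obs(); d=o['tool_pos']-np.array([577.8,-82.5,45]); print(o['tool_pos'],np.hypot(*d[:2]),np.arctan2(d[1],d[0])+1.8826,o['contact_force'])
E
```

```text
time: 15.02
tool_pos: [531.4, -215.1, 59.3]
tcp_rot: [-3.14, 0.006, -0.263]
contact_force: [-0.6, 0.4, 0.0]
grip_width: 0.7
finger_force: 0.0
time: 15.52
tool_pos: [533.4, -216.1, 54.4]
tcp_rot: [3.141, -0.001, -0.263]
contact_force: [-0.2, 0.1, -0.2]
grip_width: 0.2
finger_force: 0.0
[ 533.40111081 -216.1005182    54.39133176] 140.78479968854322 -0.009039760534971464 [-0.21885031  0.07339568 -0.16581266]
```

```bash
python3 -m crank '[[0,0,0.003,0,0,0],[0,0,0.002,0,0,0],[0,0,0.0015,0,0,0],[0,0,0,0,0,0]]'; python3 -m crank '[[0,0,0.0015,0,0,0],[0,0,0.0015,0,0,0],[0,0,0,0,0,0]]';python3 -m crank '[[0,0,0.0015,0,0,0],[0,0,0.0015,0,0,0],[0,0,0,0,0,0]]'
```

```text
time: 16.02
tool_pos: [533.1, -216.0, 47.5]
tcp_rot: [3.141, -0.0, -0.263]
contact_force: [-0.8, 0.2, 4.3]
grip_width: 0.4
finger_force: 2.1
time: 16.4
tool_pos: [532.6, -215.8, 44.1]
tcp_rot: [-3.142, 0.001, -0.263]
contact_force: [-3.6, 0.3, 3.7]
grip_width: 0.6
finger_force: 2.0
time: 16.77
tool_pos: [533.0, -215.9, 41.0]
tcp_rot: [3.142, 0.0, -0.263]
contact_force: [0.6, 0.5, 1.8]
grip_width: 0.8
finger_force: 0.5
```

Run:
```python
from h import *
o,c=snap('wrist','w4.png'); print(o['tool_pos'],o['contact_force'])
```

```text
[ 532.96696512 -215.91209865   40.95194827] [0.63614736 0.48200571 1.83537921]
```

View pics/w4.png

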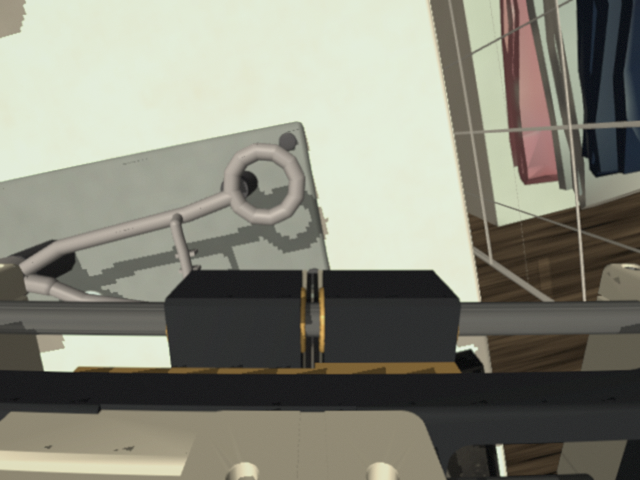

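Run:
```python
from h import *
piv=np.array([577.8,-82.5,45])
for f,cols,r0,r1 in(('w4.png',(90,110,130,150,162),276,303),('w3.png',(265,280,290,300,310,320),158,180)):
    o,c=load(f); g=cv2.cvtColor(c['color'],cv2.COLOR_BGR2GRAY)
    print(f,'piv',np.round(proj(o,c,piv)))
    for u in cols:
        col=g[r0:r1,u].astype(int); v=None
        ys=np.arange(r0,r1)
        print(u,col.tolist())
        for vv in ((r0+r1)//2,):
            d=onz(o,c,u,vv,45)-piv; print('  mid',vv,np.hypot(d[0],d[1]).round(1),np.arctan2(d[1],d[0]).round(3))
    
    for phi in(0,.11,.19,.27,.346):
        a=-2.229+phi; P=piv+128*np.array([np.cos(a),np.sin(a),0]); print(phi,np.round(proj(o,c,P)))
```

```text
w4.png piv [  7. 276.]
90 [115, 100, 99, 99, 99, 99, 99, 99, 97, 98, 97, 99, 97, 102, 137, 188, 213, 190, 127, 112, 127, 137, 148, 160, 159, 125, 77]
  mid 289 39.2 -1.993
110 [98, 98, 98, 99, 97, 98, 96, 100, 120, 151, 158, 159, 159, 156, 149, 140, 116, 101, 97, 95, 92, 103, 120, 131, 131, 109, 72]
  mid 289 48.5 -1.961
130 [141, 156, 159, 158, 160, 157, 157, 159, 159, 160, 160, 161, 161, 160, 160, 160, 161, 159, 161, 158, 159, 159, 151, 114, 103, 93, 67]
  mid 289 57.8 -1.939
150 [161, 160, 160, 161, 159, 160, 159, 160, 159, 159, 160, 160, 159, 160, 159, 159, 157, 158, 156, 157, 157, 158, 158, 159, 154, 126, 74]
  mid 289 67.1 -1.924
162 [159, 158, 158, 158, 159, 158, 158, 156, 157, 159, 159, 158, 158, 159, 159, 158, 159, 160, 158, 159, 160, 159, 158, 160, 155, 130, 79]
  mid 289 72.6 -1.917
0 [265. 372.]
0.11 [274. 348.]
0.19 [279. 329.]
0.27 [282. 309.]
0.346 [283. 290.]
w3.png piv [221. 163.]
265 [164, 163, 163, 163, 162, 158, 149, 147, 162, 180, 189, 181, 164, 149, 130, 108, 101, 99, 100, 100, 99, 100]
  mid 169 34.6 -1.969
280 [161, 163, 163, 162, 160, 147, 121, 131, 160, 184, 200, 193, 168, 147, 130, 111, 117, 141, 159, 161, 163, 162]
  mid 169 46.2 -1.935
290 [165, 164, 163, 150, 117, 103, 119, 148, 172, 191, 196, 181, 161, 141, 122, 128, 156, 164, 166, 165, 164, 164]
  mid 169 54.0 -1.921
300 [163, 147, 113, 99, 99, 104, 126, 155, 180, 197, 193, 172, 153, 134, 117, 131, 157, 164, 164, 164, 161, 163]
  mid 169 61.8 -1.91
310 [100, 101, 101, 100, 102, 116, 142, 166, 186, 196, 185, 164, 147, 125, 122, 145, 163, 165, 164, 165, 166, 165]
  mid 169 69.6 -1.901
320 [100, 99, 98, 100, 100, 121, 152, 176, 192, 192, 174, 154, 136, 119, 131, 157, 167, 166, 165, 167, 167, 164]
  mid 169 77.4 -1.895
0 [370. 225.]
0.11 [376. 209.]
0.19 [380. 196.]
0.27 [383. 184.]
0.346 [384. 171.]
```

```bash
python3 -m crank '[[0,0,-0.003,0,0,0],[0,0,-0.003,0,0,0],[0,0,-0.003,0,0,0],[0,0,-0.005,0,0,0]]'; python3 -m crank '[[0,0,-0.03,0,0,0],[0,0,-0.05,0,0,0],[0,-0.03,-0.04,0,0,0],[-0.043,-0.04,0,0,0,0],[0,0,0,0,0,0]]'
python3 - <<'E'
from h import *
o,c=snap('wrist','w5.png'); print(o['tool_pos'],o['tcp_rot'],o['contact_force'])
piv=np.array([577.8,-82.5,45])
for phi in(0,.11,.19,.27,.346):
    a=-2.229+phi; print(phi,np.round(proj(o,c,piv+128*np.array([np.cos(a),np.sin(a),0]))))
g=cv2.medianBlur(cv2.cvtColor(c['color'],cv2.COLOR_BGR2GRAY),3)[80:268]
k=cv2.HoughCircles(g,cv2.HOUGH_GRADIENT,1,15,param1=100,param2=18,minRadius=13,maxRadius=26)
print((k[0]+[0,80,0]).round(0).tolist())
E
```

```text
time: 17.32
tool_pos: [533.0, -215.9, 55.4]
tcp_rot: [3.142, 0.0, -0.263]
contact_force: [0.4, -1.0, -0.7]
grip_width: 0.4
finger_force: 0.0
time: 17.95
tool_pos: [507.6, -134.1, 175.7]
tcp_rot: [-3.141, 0.002, -0.26]
contact_force: [0.4, -0.7, 0.6]
grip_width: 0.3
finger_force: 0.0
[ 507.55188027 -134.10257174  175.69614749] [-3.14092414e+00  2.03554661e-03 -2.60274937e-01] [ 0.37530944 -0.66331617  0.5566672 ]
0 [374. 221.]
0.11 [380. 205.]
0.19 [384. 193.]
0.27 [387. 180.]
0.346 [388. 167.]
[[380.0, 104.0, 20.0], [384.0, 202.0, 20.0], [196.0, 164.0, 23.0], [224.0, 192.0, 21.0], [356.0, 168.0, 23.0], [172.0, 136.0, 16.0], [252.0, 194.0, 21.0]]
```

Run:
```python
from h import *
o,c=load('w5.png'); M=R.from_euler('xyz',o['tcp_rot']).as_matrix()
r=onz(o,c,384,202,45);f=onz(o,c,380,104,45);p=np.array([577.8,-82.5,45])
d=r-p;e=f-p; print(r,np.hypot(*d[:2]),np.hypot(*e[:2]),'closing',.729-np.arctan2(e[1],e[0])+np.arctan2(d[1],d[0]),(r-o['tool_pos'])@M,(d/np.linalg.norm(d))@M)
cv2.imwrite('pics/d.png',cv2.resize(c['color'][75:265,130:430],(780,494),interpolation=cv2.INTER_CUBIC))
```

```text
[ 512.65455436 -195.20201507   45.        ] 130.1755479720801 125.8268860324315 closing 0.13964091845674798 [ 20.92051929  57.81574555 130.61521223] [-2.60784682e-01  9.65396984e-01 -1.14538354e-04]
```

View pics/d.png

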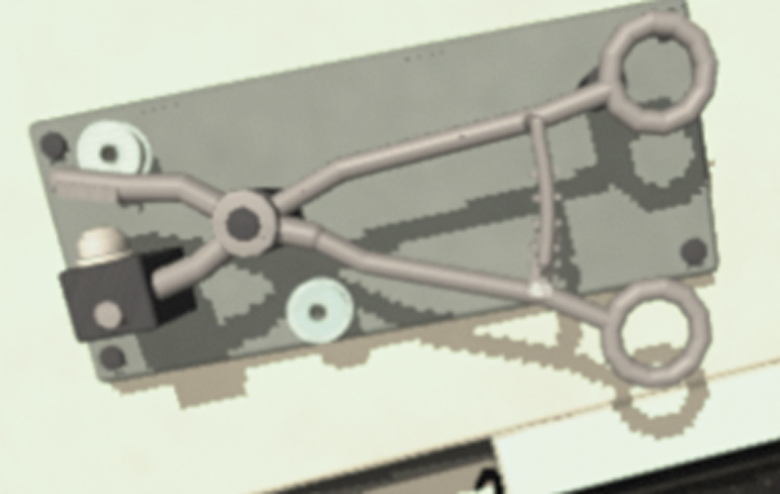

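```bash
python3 -m crank '[[0.009,0.047,0,0,0,0],[0,0.02,0.03,0,0,0],[0,0,0.05,0,0,0],[0,0,0.04,0,0,0],[0,0,0.002,0,0,0]]' 0; python3 -m crank '[[0,0,0,0,0,0],[0,0,0.003,0,0,0],[0,0,0,0,0,0],[0,0,0,0,0,0]]'
python3 - <<'E'
from h import *
o=bot.get_obs(); r=np.array([512.7,-195.2,45]); d=r-[577.8,-82.5,45]; u=d/np.linalg.norm(d); w=np.array([u[1],-u[0],0]); q=o['tool_pos']-r
print(o['tool_pos'],'radial',q@u,'opening',q@w,o['contact_force'])
E
```

```text
time: 18.62
tool_pos: [499.8, -204.4, 50.7]
tcp_rot: [-3.14, 0.005, -0.264]
contact_force: [0.5, -0.2, 0.9]
grip_width: 0.6
finger_force: 0.0
time: 19.12
tool_pos: [501.4, -204.3, 50.9]
tcp_rot: [3.141, -0.001, -0.263]
contact_force: [-0.6, 0.1, -0.6]
grip_width: 0.2
finger_force: 0.0
[ 501.3725545  -204.3463349    50.91165659] radial 13.585817609262781 opening 5.233738962470445 [-0.64499229  0.08293761 -0.56190626]
```

```bash
python3 -m crank '[[-0.004,-0.001,0,0,0,0],[0,0,0.002,0,0,0],[0,0,0.002,0,0,0],[0,0,0.002,0,0,0],[0,0,0,0,0,0]]'; python3 -m crank '[[0,0,0.0015,0,0,0],[0,0,0.0015,0,0,0],[0,0,0,0,0,0]]'
```

```text
time: 19.75
tool_pos: [497.2, -202.1, 44.1]
tcp_rot: [-3.142, 0.001, -0.263]
contact_force: [-0.8, 0.3, 2.7]
grip_width: 0.1
finger_force: 1.2
time: 20.12
tool_pos: [497.3, -202.2, 41.1]
tcp_rot: [3.142, 0.0, -0.263]
contact_force: [-2.2, 1.3, 3.3]
grip_width: 0.5
finger_force: 1.7
```

```bash
python3 -m crank '[[0,0,0.0015,0,0,0],[0,0,0.0015,0,0,0],[0,0,0,0,0,0]]'; python3 -m crank '[[-0.002,-0.0005,0,0,0,0],[-0.002,-0.0005,0,0,0,0],[-0.002,-0.0005,0,0,0,0]]'
```

```text
time: 20.5
tool_pos: [497.4, -202.2, 38.2]
tcp_rot: [3.142, -0.0, -0.263]
contact_force: [-1.9, 0.9, 5.1]
grip_width: 0.4
finger_force: 2.3
time: 20.88
tool_pos: [492.0, -199.0, 38.3]
tcp_rot: [-3.141, -0.0, -0.263]
contact_force: [0.0, 1.7, 5.3]
grip_width: 0.5
finger_force: 2.3
```

```bash
python3 -m crank '[[-0.002,-0.0006,0,0,0,0],[-0.002,-0.0006,0,0,0,0],[-0.002,-0.0006,0,0,0,0],[-0.002,-0.0006,0,0,0,0]]'; python3 -m crank '[[-0.002,-0.0006,0,0,0,0],[-0.002,-0.0006,0,0,0,0],[0,0,0,0,0,0]]'
```

```text
time: 21.38
tool_pos: [484.9, -194.7, 38.2]
tcp_rot: [-3.142, -0.0, -0.263]
contact_force: [1.0, 4.5, 4.5]
grip_width: 0.4
finger_force: 2.3
time: 21.75
tool_pos: [482.3, -193.4, 38.7]
tcp_rot: [3.141, -0.003, -0.263]
contact_force: [3.7, 0.6, 4.0]
grip_width: 0.4
finger_force: 2.2
```

```bash
python3 -m crank '[[0,0,-0.004,0,0,0],[0,0,-0.006,0,0,0],[0,0,-0.01,0,0,0],[0,0,-0.04,0,0,0],[0,0,-0.05,0,0,0]]'; python3 -m crank '[[0.01,-0.055,0,0,0,0],[0,0,-0.028,0,0,0],[0,0,0,0,0,0],[0,0,0,0,0,0]]'
python3 - <<'E'
from h import *
o,c=snap('wrist','w6.png'); print(o['tool_pos'],o['tcp_rot'],o['contact_force'])
piv=np.array([577.8,-82.5,45])
for phi in(0,.11,.19): a=-2.229+phi; print(phi,np.round(proj(o,c,piv+128*np.array([np.cos(a),np.sin(a),0]))))
g=cv2.medianBlur(cv2.cvtColor(c['color'],cv2.COLOR_BGR2GRAY),3)[60:268]
k=cv2.HoughCircles(g,cv2.HOUGH_GRADIENT,1,15,param1=100,param2=18,minRadius=13,maxRadius=26)
print((k[0]+[0,60,0]).round(0).tolist())
print('bobbins',*[np.round(proj(o,c,P)) for P in([543.4,-91.5,22],[608.7,-42.9,22],[586.4,-210.5,45])])
E
```

```text
time: 22.38
tool_pos: [479.9, -191.9, 148.5]
tcp_rot: [-3.141, 0.004, -0.263]
contact_force: [0.4, 0.6, 0.3]
grip_width: 0.4
finger_force: 0.0
time: 22.88
tool_pos: [504.5, -142.1, 175.5]
tcp_rot: [-3.142, 0.002, -0.264]
contact_force: [-0.6, 0.2, 0.4]
grip_width: 0.4
finger_force: 0.0
[ 504.50197121 -142.1328211   175.54133012] [-3.14157566e+00  1.65084386e-03 -2.63676108e-01] [-0.61694473  0.23354514  0.422734  ]
0 [363. 220.]
0.11 [369. 204.]
0.19 [373. 191.]
[[364.0, 218.0, 22.0], [372.0, 100.0, 22.0], [186.0, 164.0, 22.0], [244.0, 196.0, 16.0], [256.0, 156.0, 17.0], [348.0, 132.0, 17.0], [370.0, 234.0, 15.0], [34.0, 160.0, 15.0]]
bobbins [243. 193.] [163. 133.] [371. 101.]
```

```bash
python3 -c "
from h import *
print(bot.close_job())"
```

```text
the job is handed in; nothing more can be done
None
```

I closed the forceps until the cap was pressed home and the ratchet held by itself with my hand off for over a second, then unlocked it by pressing the ring down and left the handles fully open and the cap home. The first press let the handle catch on the last tooth, so I pressed a second time. The highest force I read was about 12.4 N, nothing around was seen to move, and the job was handed in at about 23 s.

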